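# Unlock and start the ice screw sharpener

## Robot

A 6-joint arm with a two-finger parallel gripper is mounted at the origin on the work surface. World frame = base frame: x ahead of the robot, y to its left, z up, the work surface at z = 0. Lengths are in m, angles in rad, forces in N, time in s.
With the tool pointing down it reaches from about 0.375 to 0.9 m from the base axis. Payload 3.1 kg.
Tool frame: the origin (TCP) lies between the finger pads; the fingertips stand 19 mm ahead of it and the grasp point (between the pads) is the TCP; z points along the fingers, y is the line along which they close (so a half turn about z gives the same grasp; the last joint's range is limited). The gripper opens to 87 mm and grips with 3 to 60 N. Pads are 19 mm wide; open, the fingers measure 117 mm over their backs; the gripper's body (75 mm by 190 mm) begins 51 mm behind the grasp point.
Start: joints at [-1.367, 0.527, 1.433, -0, 1.181, -0.178], TCP at [0.233, -0.58, 0.242] pointing down, gripper open.
Joint ranges: [-3.08, 3.08], [-0.75, 2.2], [0.22, 2.44], [-1.43, 4.57], [0, 2.65], [-2.85, 2.85]. Speed limits (rad/s): [2.79, 2.79, 3.14, 3.14, 3.14, 3.14].

## Interface

Orientations are given as a unit quaternion [x, y, z, w].
In Python, from rig import robot, camera, camera_info, hand_in gives the robot as it stands.
- The arm moves only by the shell command python3 -m handwheel 'ROWS' [FORCE]. ROWS is a JSON object of lists of equal length, an entry for each row: "hand": the opening, from 0 (shut) to 1 (fully open); "translation": the shift along the world's x, y, z in mm, a list of three; "turn": the turn, a rotation vector about the world's x, y, z in rad, a list of three. In form: {"hand": [hand, ...], "translation": [[tx, ty, tz], ...], "turn": [[ax, ay, az], ...]}. A call has 1 to 12 rows; each row is the pose to reach, as a shift and turn from the pose commanded when the call began; what a row does not reach only later rows make up. A row lasts 1/12 s, in which the tool goes at most 41.7 mm and 7.16 degrees, less where a joint would pass 70% of its speed; a pose out of reach is approached as far as the arm can. A call with a gripper value outside its range is refused whole. The fingers move at their own pace and stop on an object; FORCE is the grip in N (left out, the last holds). Time passes only in rows, so rows that repeat a pose let the fingers close. It gives the time, the measured TCP pose, the force, the opening and the grip force at its end, in the units of the state.
- robot.get_obs(): the state, without advancing time (a new reading comes with each control period).
- camera(name): name is "scene" or "top"; returns (picture, depth): 384x512x3 uint8, red, green, blue; 384x512 float32, m along the optical axis (not along the pixel's ray), 0 where there is no reading.
- camera_info(name): a dict with "vertical_fov" (degrees; the focal length in pixels is half the picture's height over the tangent of half this angle, whatever the lens; pixels are square), "cx", "cy" (the principal point, pixels), "world_from_camera" (4x4, takes a point from camera to world coordinates). Camera axes: x right, y down, z forward; pixel columns grow to the right and rows downward; lengths in m; the calibration is good to about 2 mm. A picture is of the moment at which its call begins. camera_info takes no time and is no camera call.
- hand_in(): hands the job in; it is judged then, once.
The state is a dict: "time": time; "q": joint angles; "joint_velocities": joint speeds; "joint_torque": joint torques, N m; "position": TCP position; "tool_rot": TCP orientation; "ft_force": force on the tool from outside, world axes, zero at the start; "moment": the same for the moment, N m; "grip_width": finger opening in m; "grip_force": force on a finger pad.
Only numpy, scipy, OpenCV 4.12 (cv2) and the standard library are available. Lean on these libraries where they do the work, as an engineer would, in place of code of your own. Each camera call takes 0.05 s, during which the arm holds its last target. There are 200 camera calls.

## Task

An ice screw is loaded in the green sharpener. Slide the sharpener's yellow lock tab all the way aside, off the red start button it covers, then press that button fully down and let it come back up, leaving the tab aside. Do not press the red button on the grey fan switch box.

Things in the scene. Friction and masses are not known exactly. Their poses are not given: they have to be found in the camera images.
- tab_grip (a point): Centre of the upright fin (12 mm along y, 30 along x, 26 tall) of the yellow lock tab on the green sharpener. Axes: z up; the tab slides only along y, towards +y to unlock, with 1.5 N of friction, and stays where left: push or pinch the fin. Fin centre 37 to 45 mm from the button centre at the start, 93 fully aside, at a stop. Its plate and the rails beside it end at the fin's foot.
- button_top (a point): Centre of the top of the sharpener's round red start button, 34 mm wide, 92 mm above the bench, 19 mm below the fin centre; moves with the button. Axes as the tab's. The tab's plate (4 mm thick, 38 along x, from 62 mm on the fin's -y side to 12 on its +y side) hangs 2 mm above it until slid aside, when its edge is 31 mm from the button centre. The green deck is 12 mm below this point.
- start_button (a joint): Depth in m to which the start button is pressed: 0 up, 0.006 fully down (straight down). A spring returns it; it needs about 1.5 N to begin to move and 4.5 N to be fully down.
- fan_button (a joint): Depth in m to which the like red button on the grey fan switch box (85 x 120 x 68 mm, its button has no tab) is pressed: 0 up, 0.006 fully down. To be left alone.
Things that resemble listed ones, but are neither listed nor needed, are in the scene too. What is shaped like the part that bears fan_button but orange is not meant.

How it is judged:
On the way, in this order (a step that is already met when the one before it is completed fails the run):
1. the lock tab is slid aside (fin at least 82 of 93 mm from the button centre) with the start button still up (y of tab_grip in the frame of button_top above 0.082 m and value of joint start_button below 0.0015 m), for 0.2 s.
2. with the tab aside, the start button is pressed down (at least 4.5 of 6 mm) (y of tab_grip in the frame of button_top above 0.082 m and value of joint start_button above 0.0045 m), for 0.1 s.
At the end, for the whole second after the job is handed in: The lock tab is left aside (fin centre at least 82 mm from the button centre along the slide; 93 mm is the stop), the start button is back up (within 1.5 mm) and the fan button is up (within 1.5 mm) (all of step 1 and value of joint fan_button below 0.0015 m); the robot touches nothing.
It fails at once if the fan box's button is pressed (more than 3 mm) (value of joint fan_button above 0.003 m).
It also fails if it takes over 32 s, if anything falls off the work surface, if the arm or the gripper's body presses on something with over 40 N, if the wrist force passes 120 N, or if a joint passes its speed limit or range.

## Working session

There is one attempt and no reset: what is moved stays moved. The work goes in short steps, Python scripts to look and compute and a shell command to move; the robot and the scene stay as the last step left them, time stands still between calls to the robot, and variables do not carry over. Pictures are saved under pics/ and viewed, at most 10 in all, crops included, and the job is handed in when it is done.

```bash
mkdir -p pics; cat > h.py <<'E'
import numpy as np,cv2
from rig import robot,camera,camera_info,hand_in
def grab(n,f):
    p,d=camera(n); cv2.imwrite(f'pics/{f}.png',p[:,:,::-1]); np.save(f'pics/{f}.npy',d)
def pt(n,f,u,v,r=1):
    d=np.load(f'pics/{f}.npy')[v-r:v+r+1,u-r:u+r+1]; z=np.median(d[d>0]); i=camera_info(n)
    fl=192/np.tan(np.radians(i['vertical_fov']/2))
    return (np.array(i['world_from_camera'])@[(u-i['cx'])/fl*z,(v-i['cy'])/fl*z,z,1])[:3].round(4)
E
python3 - <<'E'
from h import *
grab('scene','s0');grab('top','t0')
for n in('scene','top'):print(camera_info(n))
a=np.vstack([cv2.imread('pics/s0.png'),cv2.imread('pics/t0.png')])
E
```

```text
{'vertical_fov': 49.49181232715132, 'cx': 253.33573019852793, 'cy': 196.2053541813955, 'world_from_camera': array([[ 0.83410707,  0.41122413, -0.36764128,  0.73045512],
       [ 0.55159858, -0.61929434,  0.55876071, -0.41778281],
       [ 0.00209772, -0.66885666, -0.74338843,  0.61645306],
       [ 0.        ,  0.        ,  0.        ,  1.        ]])}
{'vertical_fov': 45.961227472144216, 'cx': 254.28845326979078, 'cy': 188.14776736610665, 'world_from_camera': array([[ 0.01936548, -0.99307261,  0.1158955 ,  0.35798651],
       [-0.9998018 , -0.0197704 , -0.00234522, -0.03259792],
       [ 0.00462027, -0.11582711, -0.99325864,  0.91865731],
       [ 0.        ,  0.        ,  0.        ,  1.        ]])}
```

View pics/s0.png

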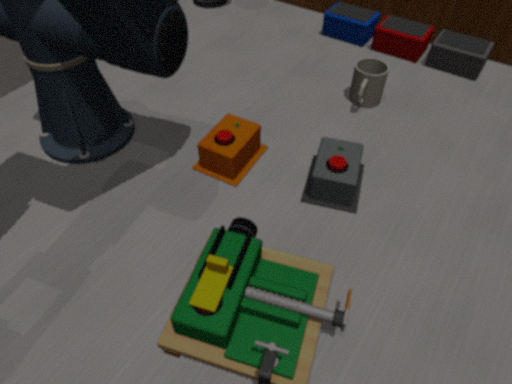

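View pics/t0.png

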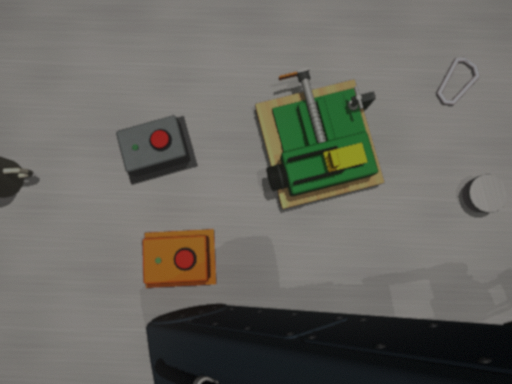

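The scene view shows the sharpener's yellow fin near (217,265) with its plate below it. In the top view the fin is near (330,162) and the plate near (350,157), so it unlocks towards the black knob at the left. The fan box is well away at (155,145). I'll enlarge both views next.

```bash
python3 - <<'E'
from h import *
a=cv2.imread('pics/s0.png')[215:345,155:285]; b=cv2.imread('pics/t0.png')[95:225,255:385]
cv2.imwrite('pics/c0.png',np.hstack([cv2.resize(x,None,fx=3,fy=3,interpolation=2) for x in(a,b)]))
for n,f in(('scene','s0'),('top','t0')):
    im=cv2.cvtColor(cv2.imread(f'pics/{f}.png'),cv2.COLOR_BGR2HSV)
    m=cv2.inRange(im,(22,150,80),(34,255,255)); v,u=np.nonzero(m)
    P=np.array([pt(n,f,x,y,0) for x,y in zip(u,v) if np.load(f'pics/{f}.npy')[y,x]>0]); P=P[(P[:,2]>.08)&(P[:,2]<.14)]
    print(n,len(P),P.min(0),P.max(0))
    pl=P[(P[:,2]<.104)&(P[:,2]>.09)]; fi=P[P[:,2]>.116]
    for nm,Q in(('plate',pl),('fintop',fi)):
        r=cv2.minAreaRect((Q[:,:2]*1000).astype(np.float32)); print(nm,len(Q),r,Q.mean(0))
        print(cv2.boxPoints(r).round(0).tolist())
E
```

```text
scene 1269 [ 0.4829 -0.2398  0.0804] [ 0.5433 -0.1509  0.1261]
plate 1085 ((514.121337890625, -196.84234619140625), (42.20684051513672, 81.32963562011719), 16.02295684814453) [ 0.51942479 -0.2062529   0.09787051]
[[483.0, -164.0], [505.0, -242.0], [546.0, -230.0], [523.0, -152.0]]
fintop 169 ((510.2947998046875, -175.7996063232422), (29.610553741455078, 12.116255760192871), 14.2645263671875) [ 0.51099349 -0.17638402  0.12335266]
[[494.0, -174.0], [497.0, -185.0], [526.0, -178.0], [523.0, -166.0]]
top 756 [ 0.4895 -0.2392  0.081 ] [ 0.5401 -0.1615  0.1278]
plate 631 ((514.4364013671875, -200.18704223632812), (38.23927307128906, 73.91149139404297), 13.35759162902832) [ 0.51554929 -0.20511189  0.09884469]
[[487.0, -169.0], [504.0, -241.0], [542.0, -232.0], [525.0, -160.0]]
fintop 119 ((507.2763671875, -176.4708251953125), (29.48213768005371, 12.263656616210938), 13.63510799407959) [ 0.50720588 -0.17609664  0.12421008]
[[492.0, -174.0], [494.0, -186.0], [523.0, -179.0], [520.0, -167.0]]
```

View pics/c0.png

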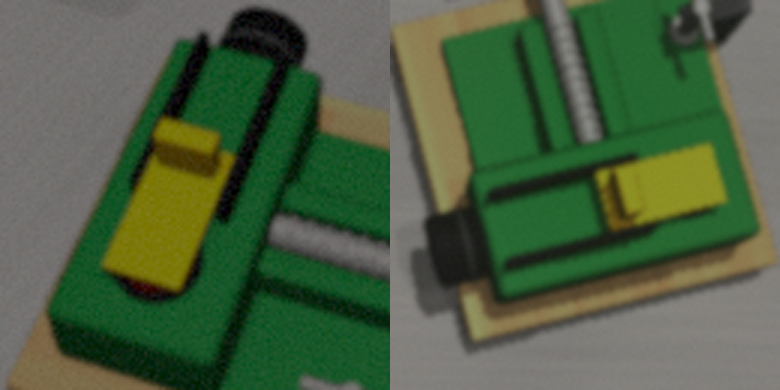

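Both views agree. The fin centre is near (0.508, -0.176), with its top at 0.124 (0.111 + 0.013, as it should be). The slide direction is (-0.235, 0.972), and the button is about 41 mm back along it, near (0.518, -0.216).

```bash
python3 - <<'E'
from h import *
from scipy.spatial.transform import Rotation as R
o=robot.get_obs();print(o['time'],o['position'],o['grip_width'],R.from_quat(o['tool_rot']).as_matrix().round(3))
y=np.array([-.235,.972]);f=np.array([.5085,-.1763])
for k in(-45,-41,-30,50):print(k,((f+y*k/1000-o['position'][:2])*1000).round(1))
E
```

```text
0.1 [ 0.23274867 -0.57937285  0.24063524] 0.08692663500241342 [[ 0.928  0.373 -0.   ]
 [ 0.373 -0.928  0.002]
 [ 0.    -0.002 -1.   ]]
-45 [286.3 359.3]
-41 [285.4 363.2]
-30 [282.8 373.9]
50 [264.  451.7]
```

```bash
python3 -m handwheel '{"hand":[0,0,0,0,0,0,0,0,0,0,0,0],"translation":[[24,31,0],[48,62,0],[71,93,0],[95,124,0],[118,155,0],[142,186,0],[165,217,0],[189,248,0],[212,279,0],[236,310,0],[260,341,0],[283,372,-20]],"turn":[[0,0,-0.05],[0,0,-0.1],[0,0,-0.145],[0,0,-0.145],[0,0,-0.145],[0,0,-0.145],[0,0,-0.145],[0,0,-0.145],[0,0,-0.145],[0,0,-0.145],[0,0,-0.145],[0,0,-0.145]]}' 20
python3 -m handwheel '{"hand":[0,0,0,0],"translation":[[0,0,-30],[0,0,-50],[0,0,-50],[0,0,-50]],"turn":[[0,0,0],[0,0,0],[0,0,0],[0,0,0]]}'
```

```text
time: 1.1
position: [0.5181, -0.2087, 0.2251]
tool_rot: [0.993, 0.118, 0.003, 0.002]
ft_force: [1.2, -0.8, 0.0]
grip_width: 0.0149
grip_force: 0.0
time: 1.43
position: [0.5142, -0.2086, 0.1713]
tool_rot: [0.993, 0.118, -0.001, -0.001]
ft_force: [0.1, -0.1, -0.5]
grip_width: 0.001
grip_force: 0.0
```

```bash
python3 -m handwheel '{"hand":[0,0,0,0,0],"translation":[[1,0,-15],[1,0,-30],[1,0,-40],[1,0,-47],[1,0,-47]],"turn":[[0,0,0],[0,0,0],[0,0,0],[0,0,0],[0,0,0]]}'
python3 - <<'E'
from h import *
grab('scene','s1');grab('top','t1')
a=cv2.imread('pics/s1.png')[195:345,135:285]; b=cv2.imread('pics/t1.png')[95:245,255:405]
cv2.imwrite('pics/c1.png',np.hstack([cv2.resize(x,None,fx=2.6,fy=2.6,interpolation=2) for x in(a,b)]))
E
```

```text
time: 1.85
position: [0.5155, -0.2096, 0.1249]
tool_rot: [0.993, 0.118, -0.0, -0.0]
ft_force: [-0.3, -0.2, 0.3]
grip_width: 0.0006
grip_force: 0.0
```

View pics/c1.png

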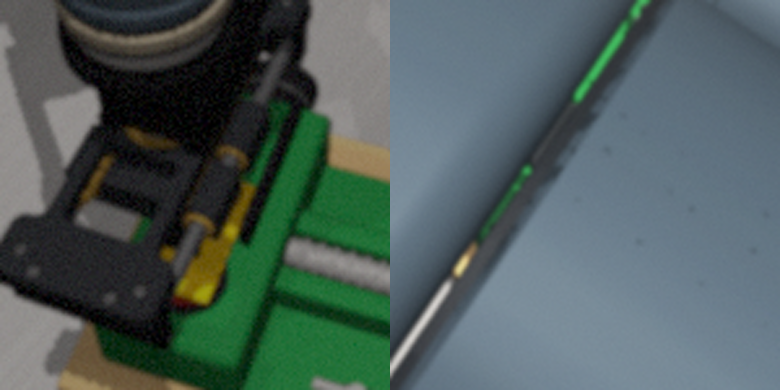

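The left crop shows the shut fingers standing on the plate side of the fin. The right crop (top view) is blocked by the arm. No contact yet: the force is about 0. Now I push along the slide.

```bash
python3 -m handwheel '{"hand":[0,0,0,0,0,0,0,0,0,0,0,0],"translation":[[-1.4,5.8,-1],[-2.8,11.7,-1],[-4.2,17.5,-1],[-5.6,23.3,-1],[-7,29.2,-1],[-8.5,35,-1],[-9.9,40.8,-1],[-11.3,46.7,-1],[-12.5,52,-1],[-13.6,56.4,-1],[-14.8,61.2,-1],[-14.8,61.2,-1]],"turn":[[0,0,0],[0,0,0],[0,0,0],[0,0,0],[0,0,0],[0,0,0],[0,0,0],[0,0,0],[0,0,0],[0,0,0],[0,0,0],[0,0,0]]}'
```

```text
time: 2.95
position: [0.5008, -0.1468, 0.1243]
tool_rot: [0.993, 0.118, -0.0, -0.001]
ft_force: [-0.7, -0.1, 0.3]
grip_width: 0.0003
grip_force: 0.0
```

```bash
python3 -m handwheel '{"hand":[0,0,0],"translation":[[-0.5,2,0],[-0.7,3,0],[-0.7,3,0]],"turn":[[0,0,0],[0,0,0],[0,0,0]]}'
python3 - <<'E'
from h import *
grab('scene','s2')
cv2.imwrite('pics/c2.png',cv2.resize(cv2.imread('pics/s2.png')[195:345,135:285],None,fx=3,fy=3,interpolation=2))
E
```

```text
time: 3.2
position: [0.5005, -0.1449, 0.1243]
tool_rot: [0.993, 0.118, 0.0, -0.0]
ft_force: [-0.3, -0.5, -0.2]
grip_width: 0.0005
grip_force: 0.2
```

View pics/c2.png

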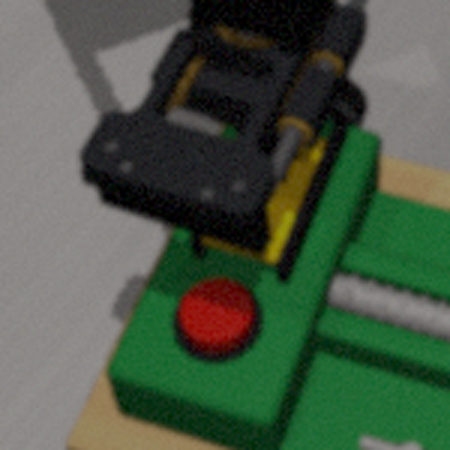

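The button is fully uncovered, centred at crop (216,318), which is pixel (207,301). The plate's edge is clear of it. I'll measure the button and how far the tab has gone.

```bash
python3 - <<'E'
from h import *
im=cv2.cvtColor(cv2.imread('pics/s2.png'),cv2.COLOR_BGR2HSV)
y=np.array([-.235,.972])
for nm,m in(('red',cv2.inRange(im,(0,150,60),(8,255,255))|cv2.inRange(im,(172,150,60),(180,255,255))),('yel',cv2.inRange(im,(22,150,60),(34,255,255)))):
    m[:270 if nm=='red' else 200]=0;m[:,:150]=0;m[:,260:]=0;m[340:]=0
    v,u=np.nonzero(m);P=np.array([pt('scene','s2',a,b,0) for a,b in zip(u,v)])
    P=P[(P[:,2]>.088)&(P[:,2]<.104)]
    print(nm,len(P),P.mean(0),np.median(P[:,2]),cv2.minEnclosingCircle((P[:,:2]*1000).astype(np.float32)))
    print(np.percentile(P[:,:2]@y*1000,[0,2,50,98,100]).round(1))
    if nm=='red':b=P.mean(0)[:2]; print('shift from TCP',((b-robot.get_obs()['position'][:2])*1000).round(1), b@y*1000)
E
```

```text
red 424 [ 0.52286722 -0.21889575  0.09158443] 0.0917 ((522.2770385742188, -217.69003295898438), 16.99945068359375)
[-351.1 -350.3 -335.6 -319.9 -317.6]
shift from TCP [ 22.4 -73.9] -335.6404695754718
yel 301 [ 0.51812691 -0.15528239  0.09784585] 0.0978 ((506.1794128417969, -154.9143524169922), 40.08162307739258)
[-305.9 -305.1 -273.  -237.2 -231.9]
  return _methods._mean(a, axis=axis, dtype=dtype,
  ret = ret.dtype.type(ret / rcount)
```

The button is centred at about (0.522, -0.218) with a 17 mm radius and its top at 0.0917, all as given. The plate edge is about 30 mm from it, so the tab is about 92 mm aside. Next I move over the button and then press.

```bash
python3 -m handwheel '{"hand":[0,0,0,0,0,0,0,0],"translation":[[1.5,-6,0],[4,-16,8],[8,-32,10],[13,-48,10],[18,-64,10],[20.5,-73,5],[20.5,-73,-5],[20.5,-73,-5]],"turn":[[0,0,0],[0,0,0],[0,0,0],[0,0,0],[0,0,0],[0,0,0],[0,0,0],[0,0,0]]}'
python3 -m handwheel '{"hand":[0,0,0,0,0,0],"translation":[[0,0,-4],[0,0,-8],[0,0,-11],[0,0,-13],[0,0,-14],[0,0,-14]],"turn":[[0,0,0],[0,0,0],[0,0,0],[0,0,0],[0,0,0],[0,0,0]]}'
```

```text
time: 3.92
position: [0.5195, -0.2179, 0.1171]
tool_rot: [0.993, 0.117, -0.002, -0.002]
ft_force: [-0.6, 0.5, -0.8]
grip_width: 0.0004
grip_force: 0.0
time: 4.42
position: [0.5202, -0.2171, 0.1055]
tool_rot: [0.993, 0.118, -0.001, -0.001]
ft_force: [-2.6, 1.8, 3.9]
grip_width: 0.0006
grip_force: 2.1
```

```bash
python3 -m handwheel '{"hand":[0,0,0,0,0],"translation":[[0,0,-1.5],[0,0,-3],[0,0,-3],[0,0,-3],[0,0,-3]],"turn":[[0,0,0],[0,0,0],[0,0,0],[0,0,0],[0,0,0]]}'
```

```text
time: 4.83
position: [0.5203, -0.2171, 0.1052]
tool_rot: [0.993, 0.118, -0.0, -0.0]
ft_force: [-6.1, 3.8, 20.0]
grip_width: 0.0008
grip_force: 10.0
```

A reading of 20 N with no further travel means the button is at its bottom stop. I lift straight up and move clear.

```bash
python3 -m handwheel '{"hand":[0,0,0,0,0,0,0,0,0,0],"translation":[[0,0,10],[0,0,30],[0,0,60],[0,0,90],[-20,-30,110],[-45,-60,120],[-70,-90,120],[-95,-120,120],[-110,-140,120],[-110,-140,120]],"turn":[[0,0,0],[0,0,0],[0,0,0],[0,0,0],[0,0,0],[0,0,0],[0,0,0],[0,0,0],[0,0,0],[0,0,0]]}'
python3 - <<'E'
from h import *
grab('scene','s3')
cv2.imwrite('pics/c3.png',cv2.resize(cv2.imread('pics/s3.png')[110:345,135:385],None,fx=2.4,fy=2.4,interpolation=2))
im=cv2.cvtColor(cv2.imread('pics/s3.png'),cv2.COLOR_BGR2HSV)
print(pt('scene','s3',207,301),pt('scene','s3',338,163))
E
```

```text
time: 5.67
position: [0.4088, -0.3624, 0.2228]
tool_rot: [0.993, 0.116, 0.0, 0.002]
ft_force: [-0.1, -0.5, -0.1]
grip_width: 0.0003
grip_force: 0.0
[ 0.525  -0.2212  0.0916] [0.5507 0.1429 0.0796]
```

View pics/c3.png

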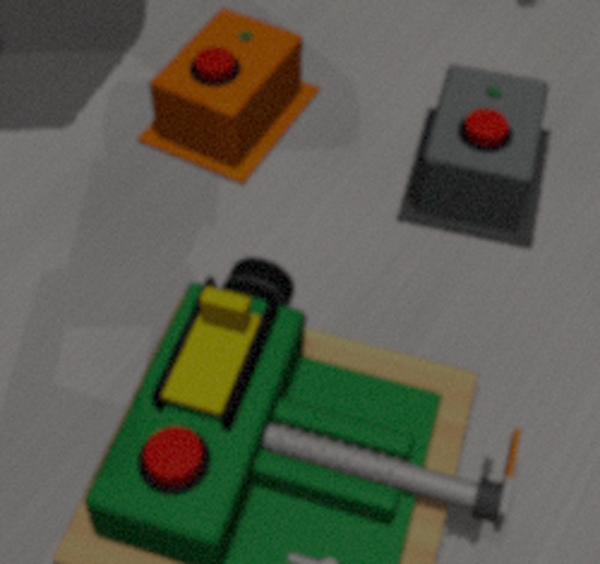

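The tab is aside, with its fin at crop (226,307). The start button at (174,457) is back up at z 0.0916, the fan button is untouched, and the arm is clear.

```bash
python3 -c "from rig import hand_in;print(hand_in())"
```

```text
the job is handed in; nothing more can be done
None
```

The job is handed in: the lock tab was slid about 92 mm aside and left there, the start button was pressed to its stop and came back up, and the fan button was not touched; the verdict was not returned.

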